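# Make the disinfection sprayer ready: battery home, wand drawn out

## Task

Get the sprayer on the desk dock ready: first push the loose battery module along its yellow rails until it sits flush against the blue pump block. Then squeeze the orange button on the wand's handle, pull the telescopic wand straight out past its first stop to its second stop (fully out), and finish while still holding it there with the button squeezed. Leave the other things on the dock and desk undisturbed.

Things in the scene. Friction and masses are not known exactly. Their poses are not given: they have to be found in the camera images.
- dock: Light grey dock plate fixed to the desk, 240 (x) x 520 (y) x 12 mm thick; origin at the centre of its underside, z up; its place and yaw vary. On it stand the blue pump block, the battery's lane in line with it (lane centred on x = 65 mm) and the wand along y at x = -75 mm.
- pump_face (a point): Foot of the pump block's flat battery face, on the lane's centre line, 12 mm above the desk; axes as the dock's. The face looks to +y. The blue block is 90 (x) x 170 (y) mm, its top 97 mm above the desk, white cap to 146 mm. From here two yellow rails, tops 22 mm above the desk, run 190 mm to +y, 78 mm apart inside, open at the far end.
- battery: Loose dark grey block, 70 x 70 x 60 mm tall, green band, green rib on top (22 in x, 50 in y, 14 mm high), 0.28 to 0.56 kg; origin at the centre of its underside, axes about the dock's. It stands on the dock plate between the rails, 4 mm play each side, 30 to 75 mm short of the pump face. Flush: its centre 35 mm from the pump face.
- tube_end (a point): Mouth of the wand's fixed aluminium outer tube (38 mm diameter), on its axis 47 mm above the desk; the tube runs 220 mm from here to the dock's -y, the wand slides out to +y.
- handle: The wand's dark grey handle, 26 (x) x 64 (y) x 44 mm tall, brass nozzle to 88 mm on its +y side; origin at its centre, 47 mm above the desk, axes as the dock's. It moves only along the dock's y, out to +y. The orange button is on its +x side: pinch from above across x, one finger on the button, one on the plain -x side (34 mm wide with button out, 27 mm in).
- button_face (a point): Centre of the outer face of the orange button, 36 mm long in y and 28 mm tall, at the middle of the handle's +x side, standing 8 mm proud of it when out.
- button (a joint): How far the button is pressed in, m: 0 out, 0.007 fully in (about 7 N); it springs back when let go. The wand's catch is free when it is in more than 5 mm; otherwise the catch locks the wand at home, at the first or at the second stop.
- wand (a joint): How far the wand is drawn out along the dock's +y, m: 0 home, 0.07 first stop (with the button kept squeezed the wand passes it without stopping), 0.14 second stop, a hard end. A return spring pulls it home with about 3 to 5 N.
- spare_nozzle: Bystander: loose brass nozzle, 22 mm diameter, 30 mm tall, standing on the dock between the outer tube and the pump block; origin at the centre of its underside.
- pen_holder: Bystander: red-brown square pen holder, 70 x 70 x 90 mm, pens to about 140 mm; origin at the centre of its underside.
- mug: Bystander: white mug, 80 mm diameter, 90 mm tall; origin at the centre of its underside.
- sanitizer: Bystander: light blue bottle, 64 mm diameter, 170 mm tall; origin at the centre of its underside.
- glove_box: Bystander: light blue carton, 230 x 120 x 70 mm; origin at the centre of its underside.
- tape_roll: Bystander: brown roll of tape lying flat, 90 mm diameter, 45 mm tall; origin at the centre of its underside.
- stapler: Bystander: red stapler, 36 x 130 x 52 mm; origin at the centre of its underside.
Not all that is in view belongs to the job. What is shaped like the battery but red or turquoise is not meant.

How it is judged:
By the outcome, as a careful person would: the job done as asked, in the order asked, and still so for the second after the job is handed in, while the arm keeps its last pose, push and grip.
It also fails if it takes over 48 s, if anything falls off the work surface, if the arm or the gripper's body presses on something with over 40 N, if the wrist force passes 120 N, or if a joint passes its speed limit or range.

## Robot

A 6-joint arm with a two-finger parallel gripper is mounted at the origin on the work surface. World frame = base frame: x ahead of the robot, y to its left, z up, the work surface at z = 0. Lengths are in mm, angles in degrees, forces in N, time in s.
With the tool pointing down it reaches from about 350 to 850 mm from the base axis. Payload 8.1 kg.
Tool frame: the origin (TCP) lies between the finger pads; the fingertips stand 17 mm ahead of it and the grasp point (between the pads) lies 2 mm behind it; z points along the fingers, y is the line along which they close (so a half turn about z gives the same grasp; the last joint's range is limited). The gripper opens to 85 mm and grips with 20 to 120 N. Pads are 22 mm wide; open, the fingers measure 114 mm over their backs; the gripper's body (76 mm by 85 mm) begins 54 mm behind the grasp point. The pads swing forward as they close: fully open they stand 13 mm farther back than shut.
Start: joints at [-78.518, 7.471, 85.268, -0, 87.261, -4.893], TCP at [169.175, -575.661, 248.292] pointing down, gripper open.
Joint ranges: [-169.43, 169.43], [-51.17, 129.36], [1.28, 143.12], [-76.62, 256.62], [0, 156.53], [-152.29, 152.29]. Speed limits (degrees/s): [136.94, 136.94, 159.86, 180, 180, 180].

## Interface

Orientations are given as [roll, pitch, yaw] about the fixed x, y, z axes, in that order (R = Rz(yaw) Ry(pitch) Rx(roll)).
In Python, from bench import sense, snapshot, hand_in, trace, place_of gives the robot as it stands.
- The arm moves only by the shell command python3 -m handwheel 'ROWS' [FORCE]. ROWS is JSON, a list of rows, each a list of 7 numbers: the opening, from -1 (shut) to 1 (fully open), then the shift along the tool's x, y, z in cm, then the turn, a rotation vector about the tool's x, y, z in rad. A call has 1 to 12 rows; each row shifts and turns the commanded pose from where the row before left it, along the tool's axes as they then stand; what a row does not reach is not made up. A row lasts 1/12 s, in which the tool goes at most 41.7 mm and 7.16 degrees, less where a joint would pass 70% of its speed; a pose out of reach is approached as far as the arm can. A call with a gripper value outside its range is refused whole. The fingers move at their own pace and stop on an object; FORCE is the grip in N (left out, the last holds). Time passes only in rows, so rows that do not move let the fingers close. It gives the time, the measured TCP pose, the force, the opening and the grip force at its end, in the units of the state.
- sense(): the state, without advancing time (a new reading comes with each control period).
- snapshot(name): name is "scene" or "top" or "wrist"; returns a dict with "image" (480x640x3 uint8, red, green, blue), "intrinsics" (3x3 intrinsics, pixels), "R" (3x3) and "t" (3): a world point X has camera coordinates R X + t. Camera axes: x right, y down, z forward; pixel columns grow to the right and rows downward; lengths in mm; the calibration is good to about 2 mm. A picture is of the moment at which its call begins. There is no depth.
- hand_in(): hands the job in; it is judged then, once.
Trained networks look in a picture, given as the dict that the camera call returned (one of the last four; its "shot" number tells which), for a name from the list of things; names that differ only in an ending like _2 or _b are one class to them, and where a whole thing is asked for, a point or a joint stands for the part that bears it (a point fixed in the world has none). Each returns a list of dicts, best first, with "conf" (0 to 1); they miss things now and then, are a little off and sometimes report something else, mostly with a low value. They report only what shows in the picture. A call takes as long as a camera call. They do not tell look-alikes from the thing itself.
- trace(picture, query): "pixels" (480x640 bool, what is visible of it).
- place_of(picture, query): "location" ([x, y, z] in mm, in world coordinates, good to about 4 mm: a listed point, or the origin of a listed thing).
The state is a dict: "time": time; "joint_pos": joint angles; "qd": joint speeds; "joint_efforts": joint torques, N m; "tool_pos": TCP position; "tcp_rot": TCP orientation; "ft_force": force on the tool from outside, world axes, zero at the start; "wrist_torque": the same for the moment, N m; "finger_gap": finger opening in mm; "grip_force": force on a finger pad.
Only numpy, scipy, OpenCV 4.12 (cv2) and the standard library are available. Lean on these libraries where they do the work, as an engineer would, in place of code of your own. Each camera call takes 0.05 s, during which the arm holds its last target. There are 200 camera calls.

## Working session

There is one attempt and no reset: what is moved stays moved. The work goes in short steps, Python scripts to look and compute and a shell command to move; the robot and the scene stay as the last step left them, time stands still between calls to the robot, and variables do not carry over. Pictures are saved under pics/ and viewed, at most 10 in all, crops included, and the job is handed in when it is done.

```bash
mkdir -p pics; ls; cat > h.py <<'E'
import numpy as np, cv2
from bench import *
def save(p,n,crop=None,k=1):
    im=p["image"][:,:,::-1]
    if crop: im=im[crop[1]:crop[3],crop[0]:crop[2]]
    im=cv2.resize(im,None,fx=k,fy=k,interpolation=cv2.INTER_CUBIC) if k!=1 else im
    cv2.imwrite("pics/"+n,np.ascontiguousarray(im))
def px(p,X):
    c=p["R"]@np.array(X,float)+np.array(p["t"]); u=np.array(p["intrinsics"])@c; return (u[:2]/u[2]).round(0)
def ray(p,uv,z):
    K=np.array(p["intrinsics"]);R=np.array(p["R"]);t=np.array(p["t"])
    d=R.T@np.linalg.solve(K,[uv[0],uv[1],1]);o=-R.T@t
    return o+d*(z-o[2])/d[2]
E
python3 - <<'E'
from h import *
s=sense();print({k:np.round(v,2).tolist() for k,v in s.items()})
for c in ("scene","top"):
    p=snapshot(c);save(p,c+"0.png")
    for q in ("dock","pump_face","battery","tube_end","handle","button_face","spare_nozzle","pen_holder","mug","sanitizer","glove_box","tape_roll","stapler"):
        print(c,q,[(round(d["conf"],2),np.round(d["location"]).tolist(),px(p,d["location"]).tolist()) for d in place_of(p,q)[:3]])
E
```

```text
pics
{'time': 0.0, 'joint_pos': [-78.52, 7.51, 85.33, -0.0, 87.26, -4.89], 'qd': [-0.09, -0.02, 0.03, -0.01, 0.07, -0.05], 'joint_efforts': [0.0, -56.94, -50.06, 0.0, 0.01, 0.0], 'tool_pos': [169.08, -575.13, 247.23], 'tcp_rot': [-179.89, -0.01, 16.38], 'ft_force': [-1.2, 0.37, 0.17], 'wrist_torque': [-0.03, 0.0, -0.0], 'grip_force': 0.0, 'finger_gap': 85.53}
scene dock [(0.74, [543.0, 49.0, -3.0], [340.0, 232.0])]
scene pump_face [(0.89, [583.0, -40.0, 11.0], [331.0, 251.0]), (0.68, [488.0, 75.0, 50.0], [332.0, 207.0])]
scene battery [(0.89, [714.0, -223.0, -2.0], [323.0, 319.0]), (0.88, [790.0, -73.0, 0.0], [385.0, 298.0]), (0.8, [614.0, 63.0, 10.0], [362.0, 238.0])]
scene tube_end [(0.59, [460.0, 44.0, 50.0], [318.0, 208.0])]
scene handle [(0.73, [474.0, 80.0, 45.0], [330.0, 205.0])]
scene button_face [(0.51, [489.0, 74.0, 46.0], [332.0, 208.0])]
scene spare_nozzle []
scene pen_holder [(0.69, [676.0, -461.0, 1.0], [237.0, 375.0]), (0.39, [418.0, -554.0, -3.0], [134.0, 337.0])]
scene mug [(0.66, [773.0, 93.0, 1.0], [414.0, 260.0])]
scene sanitizer [(0.74, [545.0, 464.0, 0.0], [416.
[... 634 characters left out ...]
0, 165.0])]
top tube_end [(0.86, [462.0, 41.0, 51.0], [300.0, 267.0])]
top handle [(0.54, [476.0, 77.0, 45.0], [289.0, 262.0]), (0.51, [495.0, 75.0, 44.0], [290.0, 256.0]), (0.5, [674.0, -463.0, 4.0], [455.0, 206.0])]
top button_face [(0.6, [492.0, 76.0, 49.0], [289.0, 257.0])]
top spare_nozzle [(0.39, [478.0, -107.0, 12.0], [346.0, 263.0])]
top pen_holder [(0.65, [672.0, -460.0, 1.0], [454.0, 207.0])]
top mug [(0.85, [776.0, 92.0, -3.0], [288.0, 173.0])]
top sanitizer [(0.86, [539.0, 456.0, -0.0], [176.0, 241.0])]
top glove_box [(0.97, [416.0, -554.0, 0.0], [483.0, 285.0])]
top tape_roll [(0.64, [341.0, 440.0, 2.0], [177.0, 302.0])]
top stapler [(0.86, [663.0, 422.0, -0.0], [188.0, 204.0])]
```

View pics/scene0.png

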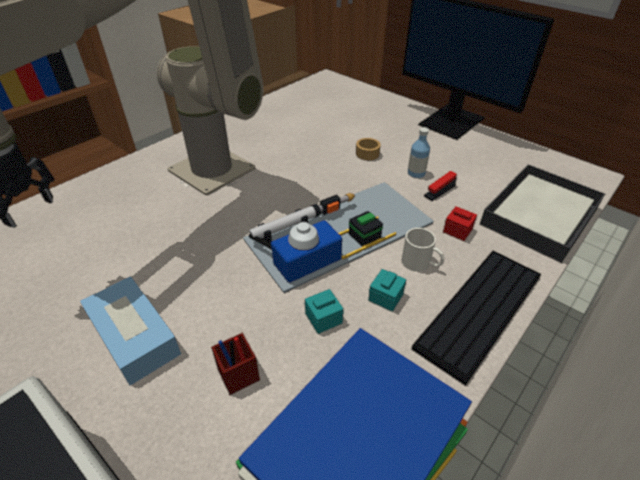

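View pics/top0.png

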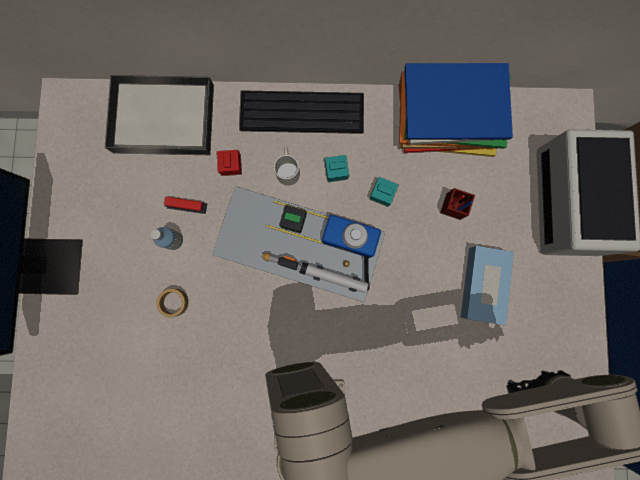

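The scene picture shows the dock at about (340,232) with the blue pump, the wand to its left and the dark battery at (366,226). The top view agrees.

Candidates for the battery in the top view are dark grey with a green rib at (293,217) between the rails, turquoise at (337,167) and (384,190), and red at (229,161). The dark grey one is the battery. I'll check it in a crop and get the dock yaw.

```bash
python3 - <<'E'
from h import *
p=snapshot("top");save(p,"top1.png",(200,175,400,310),4)
d=trace(p,"dock");print([(x["conf"],x["pixels"].sum(),np.argwhere(x["pixels"]).mean(0)[::-1].round()) for x in d])
m=max(d,key=lambda x:x["pixels"][210:290,215:380].sum())["pixels"].astype(np.uint8)
c=max(cv2.findContours(m,0,1)[0],key=cv2.contourArea)[:,0]
w=np.array([ray(p,u,12)[:2] for u in c],np.float32)
print(cv2.minAreaRect(w),cv2.boxPoints(cv2.minAreaRect(w)).round())
E
```

```text
[(0.58, np.int64(10838), array([299., 245.]))]
((541.7930297851562, 50.590850830078125), (517.480712890625, 242.98919677734375), 73.83904266357422) [[ 353. -164.]
 [ 586. -232.]
 [ 731.  265.]
 [ 497.  333.]]
```

View pics/top1.png

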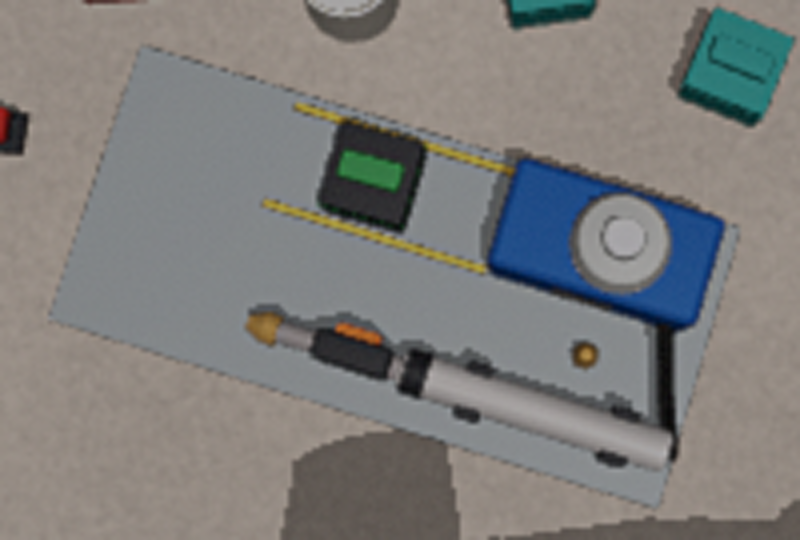

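The crop confirms it: the dark battery with the green rib is at about (372,175), between the rails and clear of the pump face. The wand is home with the orange button at (358,333). Dock yaw is about -16.2° and its centre about (542, 51). I'll go above the spot just beyond the battery with the gripper shut.

```bash
R='[-1,2.7,-2.3,0,0,0,0]'; python3 -m handwheel '[[-1,2.7,-2.3,0,0,0,0],[-1,2.7,-2.3,0,0,0,0],[-1,2.7,-2.3,0,0,0,0],[-1,2.7,-2.3,0,0,0,0],[-1,2.7,-2.3,0,0,0,0],[-1,2.7,-2.3,0,0,0,0],[-1,2.7,-2.3,0,0,0,0],[-1,2.7,-2.3,0,0,0,0],[-1,2.7,-2.3,0,0,0,0],[-1,2.7,-2.3,0,0,0,0],[-1,2.7,-2.3,0,0,0,0],[-1,2.7,-2.3,0,0,0,0]]' 40
python3 -m handwheel '[[-1,2.7,-2.3,0,0,0,0],[-1,2.7,-2.3,0,0,0,0],[-1,2.7,-2.3,0,0,0,0],[-1,2.7,-2.3,0,0,0,0],[-1,2.7,-2.3,0,0,0,0],[-1,2.7,-2.3,0,0,0,0],[-1,2.7,-2.3,0,0,0,0],[-1,2.7,-2.3,0,0,0,0],[-1,2.7,-2.3,0,0,0,0],[-1,2.7,-2.3,0,0,0,0],[-1,2.7,-2.3,0,0,0,0],[-1,2.7,-2.3,0,0,0,0]]'
python3 -m handwheel '[[-1,0,0,0,0,0,-0.111],[-1,0,0,0,0,0,-0.111],[-1,0,0,0,0,0,-0.111],[-1,0,0,0,0,0,-0.111],[-1,0,0,0,0,0,-0.111],[-1,0,0,0,0,0,-0.111],[-1,0,0,0,0,0,-0.111],[-1,0,0,0,0,0,-0.111],[-1,0,0,0,0,0,-0.111],[-1,0,0,0,0,0,0],[-1,0,0,0,0,0,0]]'
python3 - <<'E'
from h import *
p=snapshot("wrist");save(p,"w1.png")
for q in ("pump_face","battery","tube_end","handle","button_face"):
    print(q,[(round(d["conf"],2),np.round(d["location"]).tolist(),px(p,d["location"]).tolist()) for d in place_of(p,q)[:3]])
E
```

```text
time: 2.5
tool_pos: [402.9, -218.0, 248.6]
tcp_rot: [180.0, -0.0, 16.4]
ft_force: [0.1, 0.1, 0.7]
finger_gap: -0.1
grip_force: 0.0
time: 3.5
tool_pos: [636.0, 138.4, 248.2]
tcp_rot: [180.0, -0.0, 16.4]
ft_force: [0.4, -0.4, -0.2]
finger_gap: 0.1
grip_force: 0.0
time: 4.42
tool_pos: [635.3, 136.6, 248.2]
tcp_rot: [-180.0, -0.0, 73.4]
ft_force: [0.1, 0.8, -0.1]
finger_gap: -0.2
grip_force: 0.0
pump_face []
battery [(0.87, [613.0, 70.0, 10.0], [318.0, 280.0]), (0.75, [785.0, -72.0, -2.0], [503.0, 348.0])]
tube_end [(0.56, [460.0, 42.0, 48.0], [175.0, 361.0])]
handle [(0.7, [473.0, 78.0, 47.0], [172.0, 326.0])]
button_face [(0.95, [491.0, 75.0, 48.0], [191.0, 324.0])]
```

View pics/w1.png

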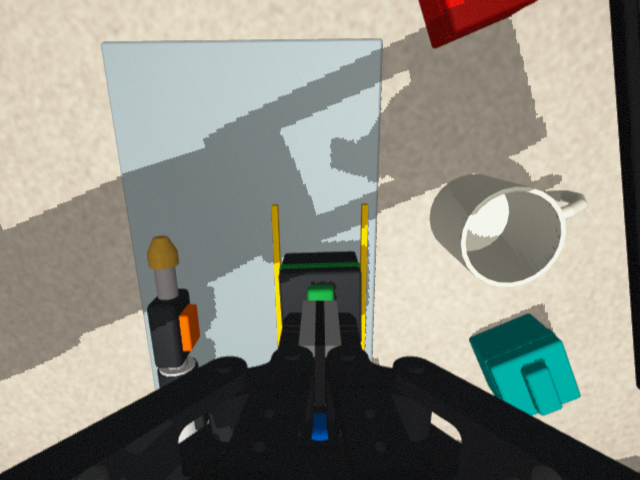

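The wrist view looks along the lane with the battery centred at (320,290). Its far top edge is near row 253 and the rail ends are at (276,206) and (365,206). The shut fingers are on the lane line. I'll check clearances and the face position with rays.

```bash
python3 - <<'E'
from h import *
p=snapshot("wrist")
ey=np.array([.279,.960]);ex=np.array([.960,-.279]);c=np.array([541.8,50.6])
for n,u,z in (("batL",(285,253),72),("batR",(357,253),72),("batfootR",(361,264),72),("railL",(276,206),22),("railR",(365,206),22),("dockUL",(103,42),12),("dockUR",(382,40),12),("btn top",(197,306),61),("btn bot",(199,347),61)):
    w=ray(p,u,z)[:2];print(n,w.round(),"dock x,y",((w-c)@ex).round(1),((w-c)@ey).round(1))
E
```

```text
batL [601. 123.] dock x,y 37.1 86.0
batR [658. 106.] dock x,y 96.2 85.8
batfootR [659.  96.] dock x,y 99.8 76.2
railL [598. 155.] dock x,y 25.4 115.7
railR [677. 131.] dock x,y 107.5 115.4
dockUL [501. 327.] dock x,y -116.6 254.3
dockUR [727. 262.] dock x,y 118.7 254.9
btn top [509.  95.] dock x,y -43.7 33.4
btn bot [496.  56.] dock x,y -45.8 -7.9
```

```bash
python3 -m handwheel '[[-1,0.8,0,2.0,0,0,0],[-1,0,0,2.5,0,0,-0.007],[-1,0,0,2.5,0,0,0],[-1,0,0,2.5,0,0,0],[-1,0,0,2.5,0,0,0],[-1,0,0,2.5,0,0,0],[-1,0,0,2.5,0,0,0],[-1,0,0,1.8,0,0,0],[-1,0,0,1.0,0,0,0],[-1,0,0,0,0,0,0]]'
python3 -m handwheel '[[-1,-1.0,0,0,0,0,0],[-1,-1.0,0,0,0,0,0],[-1,-1.0,0,0,0,0,0],[-1,-1,0,0,0,0,0],[-1,0,0,0,0,0,0]]'
python3 - <<'E'
from h import *
p=snapshot("wrist");save(p,"w2.png")
E
```

```text
time: 5.6
tool_pos: [635.4, 144.0, 47.1]
tcp_rot: [-179.7, 0.1, 74.0]
ft_force: [0.2, -1.1, -0.5]
finger_gap: -0.1
grip_force: 0.0
time: 6.02
tool_pos: [627.0, 103.6, 51.7]
tcp_rot: [179.9, -0.0, 73.9]
ft_force: [-0.4, 0.1, -0.9]
finger_gap: 0.1
grip_force: 0.0
```

View pics/w2.png

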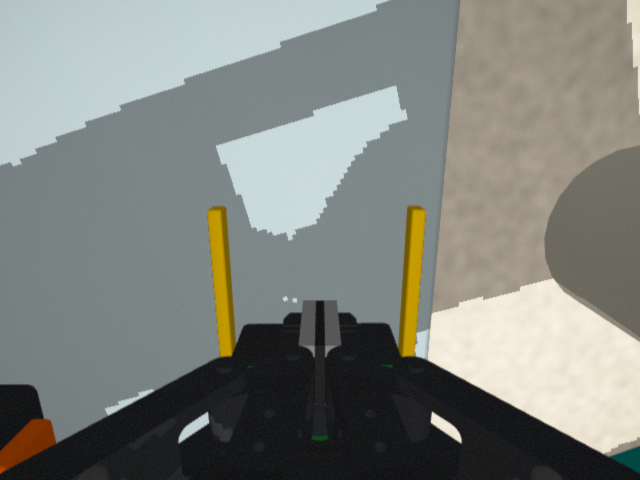

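The fingers are between the rails and behind the battery, whose dark bulk shows at (320,340). I'll push on, slowing towards the end.

```bash
python3 -m handwheel '[[-1,-0.8,0,0,0,0,0],[-1,-0.8,0,0,0,0,0],[-1,-0.8,0,0,0,0,0],[-1,-0.8,0,0,0,0,0],[-1,-0.8,0,0,0,0,0],[-1,0,0,0,0,0,0]]'
python3 -m handwheel '[[-1,-0.5,0,0,0,0,0],[-1,-0.5,0,0,0,0,0],[-1,0,0,0,0,0,0]]'
python3 - <<'E'
from h import *
for c in ("top","scene"):
    p=snapshot(c)
    print([(round(d["conf"],2),np.round(d["location"]).tolist()) for d in place_of(p,"battery")[:4]])
    if c=="top":save(p,"top2.png",(240,180,400,300),5)
E
```

```text
time: 6.57
tool_pos: [615.7, 66.5, 50.9]
tcp_rot: [179.9, -0.0, 74.0]
ft_force: [0.4, -0.1, 0.5]
finger_gap: 0.2
grip_force: 0.0
time: 6.82
tool_pos: [612.9, 57.5, 50.6]
tcp_rot: [180.0, -0.0, 74.0]
ft_force: [0.2, 0.8, 1.6]
finger_gap: -0.3
grip_force: 0.5
[(0.94, [792.0, -72.0, 1.0]), (0.66, [800.0, 283.0, -2.0]), (0.61, [710.0, -223.0, -3.0]), (0.48, [599.0, 11.0, 10.0])]
[(0.93, [712.0, -226.0, -3.0]), (0.83, [598.0, 10.0, 13.0]), (0.7, [790.0, -70.0, 2.0]), (0.64, [799.0, 282.0, -3.0])]
```

View pics/top2.png

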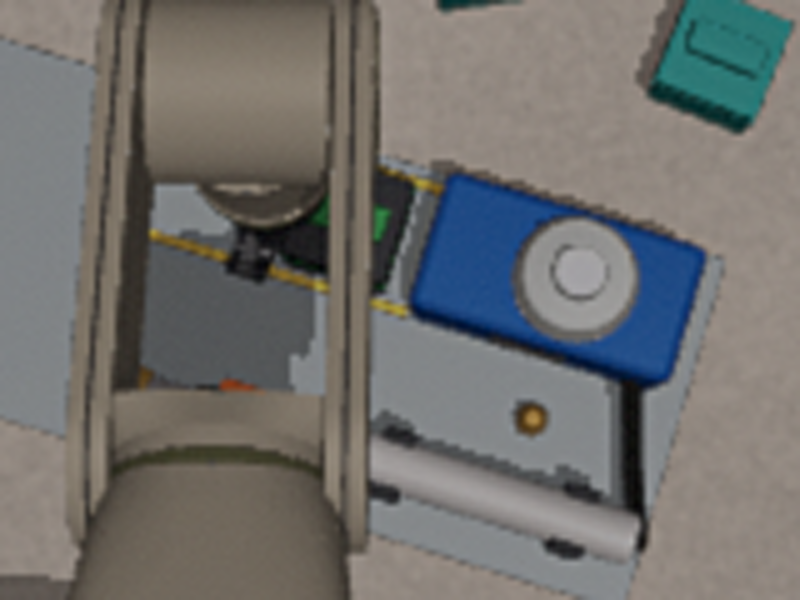

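The battery is moving: its green rib is at (352,220), with a small gap left to the blue block at (412,220). I'll continue gently until contact.

```bash
python3 -m handwheel '[[-1,-0.4,0,0,0,0,0],[-1,-0.4,0,0,0,0,0],[-1,-0.4,0,0,0,0,0],[-1,0,0,0,0,0,0]]'
python3 -m handwheel '[[-1,-0.2,0,0,0,0,0],[-1,-0.1,0,0,0,0,0],[-1,0,0,0,0,0,0]]'
python3 -m handwheel '[[-1,-0.2,0,0,0,0,0],[-1,0,0,0,0,0,0]]'
```

```text
time: 7.35
tool_pos: [609.2, 45.6, 50.2]
tcp_rot: [-180.0, 0.0, 74.0]
ft_force: [0.1, 0.5, 1.7]
finger_gap: -0.2
grip_force: 0.7
time: 7.6
tool_pos: [608.5, 43.1, 50.2]
tcp_rot: [-180.0, 0.0, 74.0]
ft_force: [0.8, 2.7, 1.1]
finger_gap: 0.0
grip_force: 1.2
time: 7.77
tool_pos: [608.0, 41.2, 50.2]
tcp_rot: [-180.0, 0.0, 74.0]
ft_force: [-0.2, 1.9, 1.1]
finger_gap: 0.0
grip_force: 1.3
```

```bash
python3 -m handwheel '[[-1,-0.2,0,0,0,0,0],[-1,0,0,0,0,0,0]]'
python3 -m handwheel '[[-1,-0.2,0,0,0,0,0],[-1,0,0,0,0,0,0]]'
python3 -m handwheel '[[-1,-0.15,0,0,0,0,0],[-1,0,0,0,0,0,0]]'
```

```text
time: 7.93
tool_pos: [607.8, 41.1, 50.3]
tcp_rot: [180.0, -0.2, 74.0]
ft_force: [3.8, 11.7, -2.1]
finger_gap: -0.1
grip_force: 5.7
time: 8.1
tool_pos: [607.8, 41.0, 50.4]
tcp_rot: [179.9, -0.3, 74.1]
ft_force: [6.9, 18.4, -3.4]
finger_gap: 0.1
grip_force: 10.4
time: 8.27
tool_pos: [607.8, 41.0, 50.5]
tcp_rot: [179.9, -0.4, 74.1]
ft_force: [9.1, 25.9, -4.2]
finger_gap: 0.2
grip_force: 13.6
```

The stop is firm: force climbed to 27 N with no motion, at the expected position. I'll back off, rise, and move over the wand handle with the gripper opening.

```bash
python3 -m handwheel '[[-1,1,0,0,0,0,0],[-1,2,0,0,0,0,0],[-1,0,0,-2,0,0,0],[-1,0,0,-3,0,0,0],[-1,0,0,-3,0,0,0],[-1,0,0,-3,0,0,0],[-1,0,0,-2,0,0,0],[0.2,-0.6,-2.8,0,0,0,0],[0.2,-0.6,-2.8,0,0,0,0],[0.2,-0.6,-2.8,0,0,0,0],[0.2,-0.6,-2.8,0,0,0,0],[0.2,0,-2.8,0,0,0,0]]'
python3 -m handwheel '[[0.2,0,0,0,0,0,0],[0.2,0,0,0,0,0,0],[0.2,0,0,0,0,0,0]]'
python3 - <<'E'
from h import *
ey=np.array([.279,.960]);ex=np.array([.960,-.279]);c=np.array([541.8,50.6])
for cam in ("wrist","scene","top"):
    p=snapshot(cam);
    if cam=="wrist":save(p,"w3.png")
    if cam=="scene":save(p,"s3.png",(220,170,420,310),4)
    for q in ("battery","pump_face","handle","button_face","tube_end"):
        print(cam,q,[(round(d["conf"],2),np.round(d["location"]).tolist(),((d["location"][:2]-c)@ex).round(),((d["location"][:2]-c)@ey).round()) for d in place_of(p,q)[:3] if d["location"][0]<630])
E
```

```text
time: 9.27
tool_pos: [471.8, 79.3, 179.7]
tcp_rot: [-180.0, 0.1, 74.0]
ft_force: [-0.6, 0.1, 0.3]
finger_gap: 51.2
grip_force: 0.0
time: 9.52
tool_pos: [474.1, 80.1, 180.6]
tcp_rot: [179.9, 0.0, 74.0]
ft_force: [0.6, 0.5, -0.2]
finger_gap: 51.1
grip_force: 0.0
wrist battery [(0.87, [590.0, 1.0, 12.0], np.float64(60.0), np.float64(-34.0))]
wrist pump_face []
wrist handle [(0.57, [472.0, 82.0, 49.0], np.float64(-76.0), np.float64(10.0))]
wrist button_face [(0.61, [493.0, 77.0, 47.0], np.float64(-54.0), np.float64(12.0))]
wrist tube_end [(0.77, [460.0, 37.0, 49.0], np.float64(-75.0), np.float64(-36.0))]
scene battery [(0.79, [593.0, -6.0, 10.0], np.float64(65.0), np.float64(-40.0))]
scene pump_face [(0.85, [584.0, -38.0, 11.0], np.float64(65.0), np.float64(-73.0))]
scene handle [(0.93, [473.0, 81.0, 41.0], np.float64(-74.0), np.float64(10.0))]
scene button_face [(0.56, [488.0, 73.0, 50.0], np.float64(-58.0), np.float64(6.0)), (0.42, [476.0, 81.0, 43.0], np.float64(-72.0), np.float64(10.0))]
scene tube_end [(0.61, [463.0, 45.0, 48.0], np.float64(-74.0), np.float64(-27.0))]
top battery [(0.79, [594.0, -6.0, 11.0], np.float64(66.0), np.float64(-40.0))]
top pump_face [(0.72, [585.0, -36.0, 16.0], np.float64(65.0), np.float64(-71.0))]
top handle []
top button_face [(0.17, [541.0, 47.0, 2.0], np.float64(1.0), np.float64(-3.0))]
top tube_end []
```

View pics/w3.png

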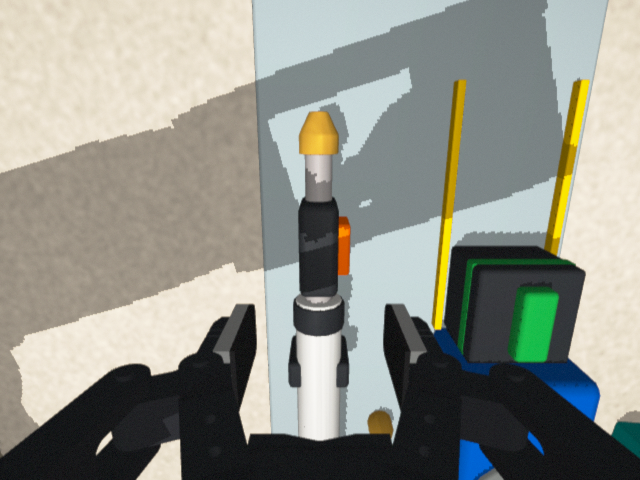

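View pics/s3.png

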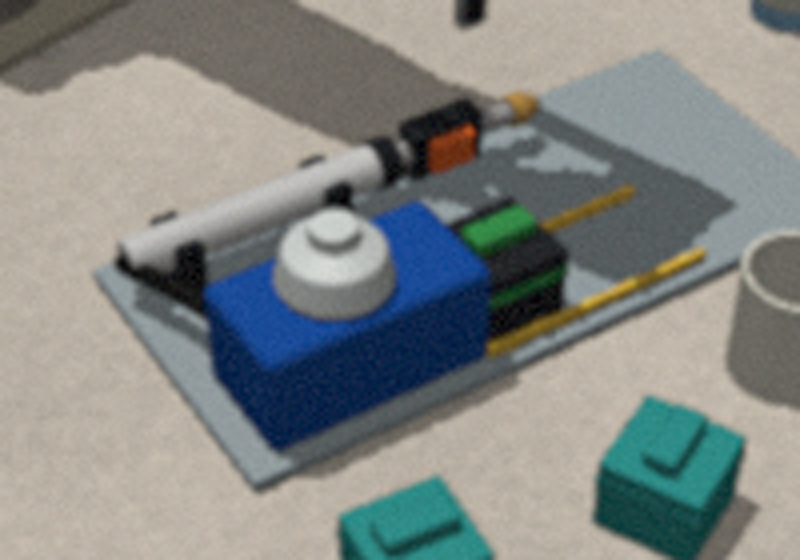

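The battery is flush against the blue block (scene crop around (490,270)). In the wrist view the open fingers straddle the wand axis (column 319), with the orange button at (343,246). I'll descend and squeeze.

```bash
python3 -m handwheel '[[0.2,0,0,2,0,0,0],[0.2,0,0,2.5,0,0,0],[0.2,0,0,2.5,0,0,0],[0.2,0,0,2.5,0,0,0],[0.2,0,0,2,0,0,0],[0.2,0,0,1.2,0,0,0],[0.2,0,0,0.7,0,0,0],[0.2,0,0,0,0,0,0],[0.2,0,0,0,0,0,0]]' 30
python3 -m handwheel '[[-1,0,0,0,0,0,0],[-1,0,0,0,0,0,0],[-1,0,0,0,0,0,0],[-1,0,0,0,0,0,0],[-1,0,0,0,0,0,0],[-1,0,0,0,0,0,0],[-1,0,0,0,0,0,0],[-1,0,0,0,0,0,0]]' 40
```

```text
time: 11.17
tool_pos: [473.8, 80.5, 46.6]
tcp_rot: [180.0, -0.0, 74.0]
ft_force: [0.7, 0.1, 0.1]
finger_gap: 51.3
grip_force: 0.0
time: 11.83
tool_pos: [473.9, 80.9, 48.3]
tcp_rot: [180.0, -0.0, 74.0]
ft_force: [-10.2, 1.5, 13.4]
finger_gap: 26.4
grip_force: 42.4
```

Gap is 26.4 mm at 42 N, so the button is fully in. I'll relieve the side load a little and pull.

```bash
python3 -m handwheel '[[-1,0,-0.1,-0.1,0,0,0],[-1,0.5,0,0,0,0,0],[-1,1,0,0,0,0,0],[-1,1,0,0,0,0,0],[-1,1,0,0,0,0,0],[-1,0,0,0,0,0,0]]'
```

```text
time: 12.33
tool_pos: [483.8, 115.7, 48.3]
tcp_rot: [179.9, -0.1, 74.1]
ft_force: [0.9, -3.5, 5.1]
finger_gap: 25.8
grip_force: 44.2
```

```bash
python3 -m handwheel '[[-1,1,0,0,0,0,0],[-1,1,0,0,0,0,0],[-1,1,0,0,0,0,0],[-1,1,0,0,0,0,0],[-1,1,0,0,0,0,0],[-1,0,0,0,0,0,0]]'
python3 -m handwheel '[[-1,1,0,0,0,0,0],[-1,1,0,0,0,0,0],[-1,1,0,0,0,0,0],[-1,1,0,0,0,0,0],[-1,0,0,0,0,0,0]]'
```

```text
time: 12.83
tool_pos: [497.5, 163.5, 48.3]
tcp_rot: [179.9, -0.1, 74.1]
ft_force: [1.8, -4.3, 6.9]
finger_gap: 26.2
grip_force: 44.2
time: 13.25
tool_pos: [508.4, 201.6, 48.3]
tcp_rot: [179.9, -0.1, 74.1]
ft_force: [1.8, -4.6, 8.6]
finger_gap: 26.3
grip_force: 44.3
```

```bash
python3 -m handwheel '[[-1,0.6,0,0,0,0,0],[-1,0.6,0,0,0,0,0],[-1,0,0,0,0,0,0]]'
python3 -m handwheel '[[-1,0.2,0,0,0,0,0],[-1,0,0,0,0,0,0]]'
python3 -m handwheel '[[-1,0.2,0,0,0,0,0],[-1,0,0,0,0,0,0]]'
python3 -m handwheel '[[-1,0.15,0,0,0,0,0],[-1,0,0,0,0,0,0]]'
```

```text
time: 13.5
tool_pos: [511.5, 212.4, 48.3]
tcp_rot: [179.9, -0.0, 74.0]
ft_force: [2.1, -3.9, 8.3]
finger_gap: 25.9
grip_force: 44.5
time: 13.67
tool_pos: [511.9, 213.8, 48.3]
tcp_rot: [179.9, -0.0, 74.0]
ft_force: [1.5, -4.8, 8.1]
finger_gap: 25.9
grip_force: 44.5
time: 13.83
tool_pos: [512.4, 215.5, 48.3]
tcp_rot: [179.9, -0.0, 74.0]
ft_force: [2.4, -4.8, 7.4]
finger_gap: 26.2
grip_force: 44.6
time: 14.0
tool_pos: [512.4, 215.6, 48.3]
tcp_rot: [179.9, 0.1, 74.0]
ft_force: [-1.3, -13.3, 13.0]
finger_gap: 26.0
grip_force: 45.4
```

The hard end is reached: the draw is 140 mm and the force stepped up. One check before handing in.

```bash
python3 - <<'E'
from h import *
p=snapshot("scene");save(p,"s4.png",(220,130,480,310),3)
for q in ("battery","handle"): print(q,[(round(d["conf"],2),np.round(d["location"]).tolist()) for d in place_of(p,q)[:4]])
s=sense();print(s["ft_force"],s["finger_gap"],s["grip_force"])
E
```

```text
battery [(0.89, [594.0, -7.0, 11.0]), (0.85, [789.0, -66.0, 1.0]), (0.73, [798.0, 284.0, 0.0]), (0.61, [710.0, -222.0, -2.0])]
handle [(0.82, [513.0, 215.0, 42.0])]
[ -0.46592943 -12.29102643  12.72761263] 25.941419436635908 45.44834911823273
```

View pics/s4.png

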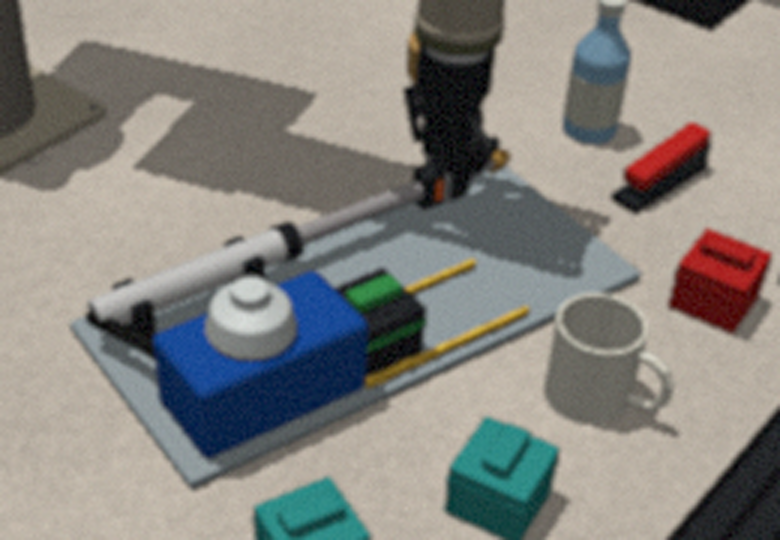

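The wand is fully out, with the handle held at (435,185). The battery is flush at (385,320), and nothing else has moved.

```bash
python3 -c "from bench import hand_in; print(hand_in())"
```

```text
the job is handed in; nothing more can be done
None
```

I pushed the battery flush against the pump block, then drew the wand 140 mm to its second stop. I handed the job in with the wand held there and the button squeezed, at about 14 s of robot time; the verdict was not shown.

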